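# Sort the pot lids, then hold the good one half-way to its lock

## Task

Of the two polishing-pot lids, first set the rejected one (red tag) down upright in the red reject tray and let go of it; then fit the passed one (green tag) fully home in the pot, its lugs through the slots at the white marks, and twist it clockwise until its handle lines up with the yellow half-way marks, never on into the lock at the red marks. The collar is sprung, so finish while still gripping the lid and holding it still at the yellow marks; leave everything else on the bench where it is.

Things in the scene. Friction and masses are not known exactly. Their poses are not given: they have to be found in the camera images.
- lid_green_grip (a point): green-tagged pot lid (green dots on its disc, green strip on its handle), upright on the bench, 70 mm tall, 0.2 kg. Black bar handle 50 mm long along the lid's x, 14 mm thick along its y, 32 to 70 mm above the underside, on a grey disc 80 mm wide, 26 to 32 mm up. Point: on the axis inside the bar, 56 mm above the underside, where to grip the bar across; z up. Alike after a half turn
- lid_red_grip (a point): red-tagged pot lid (red dots on its disc, red strip on its handle), upright on the bench, 70 mm tall, 0.2 kg. Black bar handle 50 mm long along the lid's x, 14 mm thick along its y, 32 to 70 mm above the underside, on a grey disc 80 mm wide, 26 to 32 mm up. Point: on the axis inside the bar, 56 mm above the underside, where to grip the bar across; z up. Alike after a half turn
- lid_green_lugs (a point): centre of the green-tagged lid's lug ring, 13 mm above its underside, same axes. Below the disc is a round plug, radius 26 mm (tapering to 21 over its lowest 9 mm); two lugs, 12 mm wide and 10 to 16 mm above the underside, reach out to 36 mm radius along +x and -x, straight below the two ends of the bar
- lid_red_lugs (a point): centre of the red-tagged lid's lug ring, 13 mm above its underside, same axes. Below the disc is a round plug, radius 26 mm (tapering to 21 over its lowest 9 mm); two lugs, 12 mm wide and 10 to 16 mm above the underside, reach out to 36 mm radius along +x and -x, straight below the two ends of the bar
- pot_mouth (a point): centre of the polishing pot's mouth, on the seat where the lid's disc rests, 109 mm above the bench (rim 110). Bore 28 mm radius; two lug slots 17 mm wide along this frame's +x and -x (z up), at the white rim marks. Seat roof 8 mm thick, sprung collar below it. With the lid home its grip point is 30 mm above this point; then it can be twisted clockwise from above (negative yaw)
- half_mark (a point): one of the two yellow half-way marks on the pot rim, 47 mm from the pot's axis, 45 degrees clockwise (from above) of a white mark; the other is opposite. The bar handle must end up pointing along them; frame as the pot mouth's
- lock_mark (a point): one of the two red lock marks on the pot rim, 90 degrees clockwise of a white mark; the other is opposite. The lock clicks in from about 70 degrees on
- pot: dark steel polishing pot with a light slotted seat ring in its mouth, bolted to the bench: body 50 mm radius, green foot 64 mm radius and 14 mm high; origin on the bench, on the axis; axes as the mouth's
- collar (a joint): sprung collar inside the pot mouth, driven by the lid's lugs: 0 at the entry slots, growing as the lid turns clockwise, stop at 1.57 rad. About 3.5 mm of play at each lug, so it lags the lid by up to 0.12 rad. It springs back to 0 when let go: 0.10 N m per rad plus 0.015 N m of friction.
- tray: red open reject tray fixed to the bench, 120 x 120 mm outside, walls 5 mm thick and 20 mm high, floor 5 mm; origin at the centre of its underside, z up
- bowl: white ceramic bowl, 116 mm wide, 55 high; loose bystander, to be left where it is; origin under it, on the bench
- slab: dark-topped brick soldering slab 100 x 150 x 30 mm; loose bystander, to be left where it is; origin under it, on the bench
- jar: amber glass jar with brass cap, 56 mm wide, 70 high; loose bystander, to be left where it is; origin under it, on the bench
- pliers: red-handled pliers lying flat, about 140 mm long; loose bystander, to be left where it is; origin under it, on the bench
- brush: hand brush lying flat; loose bystander, to be left where it is; origin under it, on the bench
- graver: screwdriver-like graver lying flat, 150 mm long; loose bystander, to be left where it is; origin under it, on the bench
- torch_light: small yellow pocket lamp 70 x 34 x 24 mm; loose bystander, to be left where it is; origin under it, on the bench

How it is judged:
By the outcome, as a careful person would: the job done as asked, in the order asked, and still so for the second after the job is handed in, while the arm keeps its last pose, push and grip.
It also fails if it takes over 64 s, if anything falls off the work surface, if the arm or the gripper's body presses on something with over 40 N, if the wrist force passes 120 N, or if a joint passes its speed limit or range.

## Robot

A 7-joint arm with a two-finger parallel gripper is mounted at the origin on the work surface. World frame = base frame: x ahead of the robot, y to its left, z up, the work surface at z = 0. Lengths are in m, angles in rad, forces in N, time in s.
With the tool pointing down it reaches from about 0.4 to 0.875 m from the base axis. Payload 19.3 kg.
Tool frame: the origin (TCP) lies midway between the tips of the shut fingers; the grasp point (between the pads) lies r.hold_point_z behind it (r.hold_point_z is the distance from the TCP to the grasp point, in m); y points along the fingers, z is the direction in which the jaws open and shut, and the axes are right-handed (so a half turn about y gives the same grasp; the last joint's range is limited). The gripper opens to 85 mm and grips with 20 to 120 N. Pads are 22 mm wide; open, the fingers measure 114 mm over their backs; the gripper's body (76 mm by 85 mm) begins 54 mm behind the grasp point. The pads swing forward as they close: fully open they stand 13 mm farther back than shut.
Start: joints at [1.198, 0.521, -0.036, 1.599, 0.021, 1.021, -0.113], TCP at [0.186, -0.597, 0.231] pointing down, gripper open.
Joint ranges: [-2.91, 2.91], [-0.3, 2.13], [-1.5, 1.42], [0.17, 2.43], [-1.26, 4.41], [0.16, 1.93], [-2.52, 2.52]. Speed limits (rad/s): [1.89, 1.89, 2.39, 2.39, 3.01, 3.01, 3.01].

## Interface

Orientations are given as [roll, pitch, yaw] about the fixed x, y, z axes, in that order (R = Rz(yaw) Ry(pitch) Rx(roll)).
In Python, from bench import r gives the robot as it stands. The module is installed in compiled form; this text tells all that it offers.
- The arm moves only by the tool jog_arm, never from a script. Its argument "steps" is a list of rows, each an object with "translation": the shift along the tool's x, y, z in cm, a list of three; "twist": the turn, a rotation vector about the tool's x, y, z in degrees, a list of three. A call has 1 to 5 rows; each row is the pose to reach, as a shift and turn from the pose commanded when the call began, along the tool's axes at that moment; what a row does not reach only later rows make up. A row lasts 1/8 s, in which the tool goes at most 62.5 mm and 10.7 degrees, less where a joint would pass 70% of its speed; a pose out of reach is approached as far as the arm can. A call with a gripper value outside its range is refused whole. "claw" is the closure, from 0 (fully open) to 1 (shut), set as the call begins (left out, the last holds). The fingers move at their own pace and stop on an object; "newtons" is the grip in N (left out, the last holds). Time passes only in rows, so rows that repeat a pose let the fingers close. It gives the time, the measured TCP pose, the force and the opening at its end, in the units of the state.
- r.state(): the state, without advancing time (a new reading comes with each control period).
- r.camera(name): name is "scene" or "top" or "wrist"; returns a dict with "img" (480x640x3 uint8, red, green, blue), "intrinsics" (3x3 intrinsics, pixels), "rvec" (rotation vector, rad) and "tvec" (3), from world to camera coordinates, as OpenCV has them. Camera axes: x right, y down, z forward; pixel columns grow to the right and rows downward; lengths in m; the calibration is good to about 2 mm. A picture is of the moment at which its call begins. There is no depth.
- r.hand_in(): hands the job in, once; it reports no verdict.
Trained networks look in the newest picture that a camera, given by its name, has taken for a name from the list of things; names that differ only in an ending like _2 or _b are one class to them, and where a whole thing is asked for, a point or a joint stands for the part that bears it (a point fixed in the world has none). Each returns a list of dicts, best first, with "conf" (0 to 1); they miss things now and then, are a little off and sometimes report something else, mostly with a low value. They report only what shows in the picture. A call takes as long as a camera call.
- r.trace(camera, name): "pixels" (480x640 bool, what is visible of it).
- r.pinpoint(camera, name): "position" ([x, y, z] in m, in world coordinates, good to about 4 mm: a listed point, or the origin of a listed thing).
The state is a dict: "time_s": time; "joints": joint angles; "qvel": joint speeds; "tau": joint torques, N m; "eef_pos": TCP position; "orientation": TCP orientation; "contact_force": force on the tool from outside, world axes, zero at the start; "torque": the same for the moment, N m; "gripper_width": finger opening in m.
Only numpy, scipy, OpenCV 4.12 (cv2) and the standard library are available. Lean on these libraries where they do the work, as an engineer would, in place of code of your own. Each camera call takes 0.05 s, during which the arm holds its last target.

## Working session

There is one attempt and no reset: what is moved stays moved. The work goes in short steps, Python scripts to look and compute and a tool call to move; the robot and the scene stay as the last step left them, time stands still between calls to the robot, and variables do not carry over. Pictures are saved under pics/ and viewed, and the job is handed in when it is done.

Besides the shell and the picture viewer there is one more tool, called after "Emit:" in YAML: its name, and indented under it one key for each argument. jog_arm: Moves the arm, as the interface text tells. Its arguments: {"type":"object","properties":{"steps":{"type":"array","items":{"type":"object","properties":{"translation":{"type":"array","items":{"type":"number"}},"twist":{"type":"array","items":{"type":"number"}}}}},"claw":{"type":"number"},"newtons":{"type":"number"}},"required":["steps"]}

```bash
mkdir -p pics
python3 - <<'E'
from bench import r
import cv2
s=r.state(); print({k:s[k] for k in ('time_s','eef_pos','orientation','gripper_width','contact_force')}, r.hold_point_z)
for c in ('scene','top','wrist'):
    d=r.camera(c); cv2.imwrite(f'pics/{c}0.png',d['img'][:,:,::-1])
    if c!='wrist': print(c,d['tvec'],d['rvec'],d['intrinsics'].tolist() if hasattr(d['intrinsics'],'tolist') else d['intrinsics'])
for c in ('scene','top'):
    for n in ('lid_green_grip','lid_red_grip','lid_green_lugs','lid_red_lugs','pot_mouth','half_mark','lock_mark','pot','tray','bowl','slab','jar','pliers','brush','graver','torch_light'):
        print(c,n,[(round(float(q['conf']),2),[round(float(v),4) for v in q['position']]) for q in r.pinpoint(c,n)[:3]])
print(r.state()['time_s'])
E
```

```text
{'time_s': 0.0, 'eef_pos': array([ 0.18621762, -0.59624971,  0.230706  ]), 'orientation': array([-1.57197332e+00, -1.01716727e-04, -2.83884126e+00]), 'gripper_width': 0.08487257608144456, 'contact_force': array([0.28283235, 0.42702261, 0.77979895])} 0.0187
scene [-0.42017778 -0.17158471  1.51384232] [ 2.0033858   0.88326675 -0.4592552 ] [[590.8704535343875, 0.0, 322.99213265499185], [0.0, 590.8704535343875, 238.78026345920256], [0.0, 0.0, 1.0]]
top [1.24581717e-04 5.87136071e-01 1.23241005e+00] [ 2.11397509 -2.16059948  0.13525811] [[569.8898806609434, 0.0, 317.81852184011814], [0.0, 569.8898806609434, 235.22725113258633], [0.0, 0.0, 1.0]]
scene lid_green_grip [(0.86, [0.5142, 0.0733, 0.0552])]
scene lid_red_grip [(0.97, [0.5755, -0.0732, 0.0532]), (0.63, [0.7749, -0.2305, -0.0026]), (0.21, [0.5381, -0.2491, -0.0002])]
scene lid_green_lugs [(0.77, [0.5188, 0.0707, 0.0152])]
scene lid_red_lugs [(0.68, [0.5798, -0.081, 0.015])]
scene pot_mouth [(0.95, [0.6114, 0.2721, 0.11])]
scene half_mark [(0.68, [0.6384, 0.2383, 0.1162]), (0.39, [0.6107, 0.2731, 0.1122])]
scene lock_mark [(0.61, [0
[... 698 characters left out ...]
0.0791, 0.012])]
top lid_red_lugs [(0.69, [0.5723, -0.0814, 0.0179])]
top pot_mouth [(0.69, [0.6016, 0.2791, 0.1121])]
top half_mark [(0.61, [0.636, 0.2416, 0.1091])]
top lock_mark [(0.64, [0.5169, 0.0734, 0.0565]), (0.55, [0.6006, 0.2329, 0.1085])]
top pot [(0.95, [0.6067, 0.2753, 0.0013])]
top tray [(0.71, [0.539, -0.2495, -0.0014])]
top bowl [(0.75, [0.7812, 0.2309, -0.0019])]
top slab [(0.86, [0.794, -0.0093, -0.0014])]
top jar [(0.94, [0.7751, -0.2292, 0.0003]), (0.6, [0.6354, 0.2437, 0.1099])]
top pliers [(0.94, [0.4025, 0.0804, 0.0025])]
top brush [(0.93, [0.3874, -0.1898, 0.002])]
top graver [(0.62, [0.6868, -0.0268, -0.0031])]
top torch_light [(0.72, [0.7153, 0.1357, -0.0003])]
1.75
```

View pics/scene0.png

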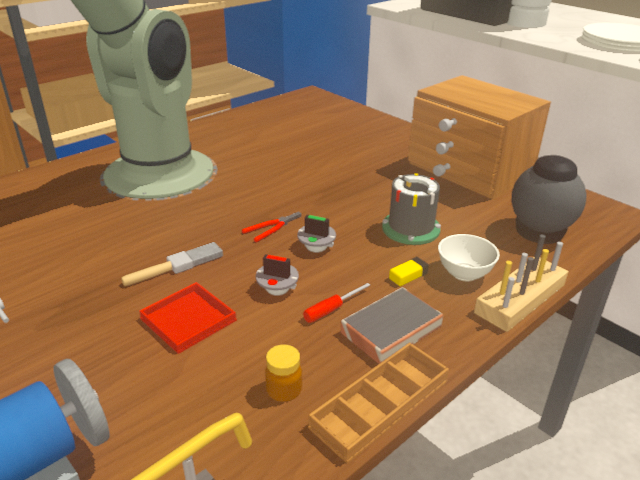

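View pics/top0.png

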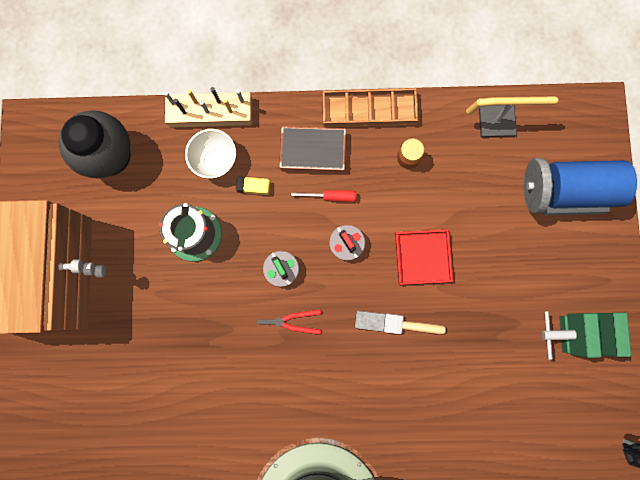

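View pics/wrist0.png

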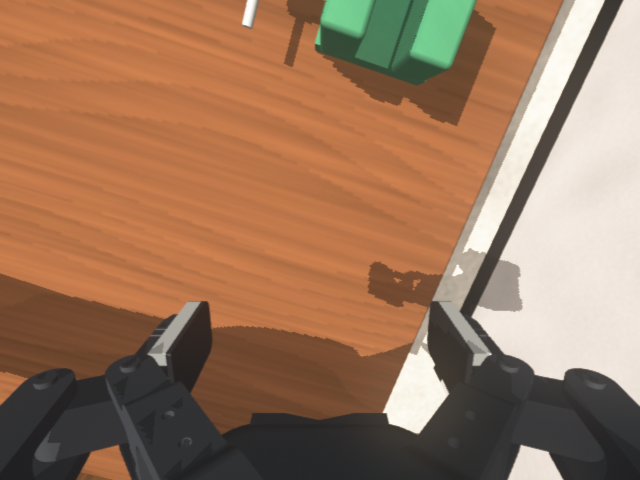

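```bash
cat > h.py <<'E'
import numpy as np, cv2
from bench import r
from scipy.spatial.transform import Rotation as Ro
def plane(d,uv,z):
    R,_=cv2.Rodrigues(np.array(d['rvec'],float)); t=np.array(d['tvec'],float).reshape(3)
    K=np.array(d['intrinsics']); uv=np.atleast_2d(uv).astype(float)
    ray=(np.linalg.inv(K)@np.c_[uv,np.ones(len(uv))].T).T@R
    C=-R.T@t
    return C+ray*((z-C[2])/ray[:,2])[:,None]
def proj(d,P):
    p,_=cv2.projectPoints(np.atleast_2d(P).astype(float),np.array(d['rvec'],float),np.array(d['tvec'],float),np.array(d['intrinsics']),None); return p[:,0]
def pose():
    s=r.state(); return np.array(s['eef_pos']),Ro.from_euler('xyz',s['orientation'])
def plan(tcp,yawdeg):
    p,R=pose(); T=Ro.from_euler('xyz',[-90,0,yawdeg],degrees=True)
    tr=R.inv().apply(np.array(tcp)-p)*100; rv=(R.inv()*T).as_rotvec(degrees=True)
    print('translation cm',tr.round(2),'twist deg',rv.round(1))
def mask(img,col):
    h=cv2.cvtColor(img,cv2.COLOR_RGB2HSV)
    H,S,V=[h[...,i].astype(int) for i in range(3)]
    if col=='g': return (H>45)&(H<75)&(S>130)&(V>60)
    if col=='r': return ((H<6)|(H>174))&(S>150)&(V>80)
    if col=='y': return (H>22)&(H<35)&(S>140)&(V>120)
def blobs(m,cen,rad,mn=4):
    mm=m.astype(np.uint8).copy(); yy,xx=np.mgrid[:480,:640]; mm[(xx-cen[0])**2+(yy-cen[1])**2>rad**2]=0
    n,l,st,c=cv2.connectedComponentsWithStats(mm,connectivity=8)
    return [(st[i,4],c[i],np.argwhere(l==i)[:,::-1]) for i in range(1,n) if st[i,4]>=mn]
E
python3 - <<'E'
from h import *
for c in('top','scene'):
    d=r.camera(c)
    for col,P in(('g',[.517,.073,.05]),('r',[.572,-.077,.05])):
        q=proj(d,P)[0]
        for a,cc,px in blobs(mask(d['img'],col),q,26):
            w=plane(d,px,.07); w2=plane(d,px,.032); m=w.mean(0)
            e,v=np.linalg.eigh(np.cov((w-m)[:,:2].T)); 
            print(c,col,a,cc.round(1),'z70',m.round(4),'z32',w2.mean(0)[:2].round(4),'ang',np.degrees(np.arctan2(v[1,1],v[0,1])).round(1),(np.sqrt(e)*3.46).round(3))
        x,y=(q).astype(int); 
        cr=d['img'][y-40:y+40,x-40:x+40,::-1]; cv2.imwrite(f'pics/z_{c}_{col}.png',cv2.resize(cr,(480,480),interpolation=cv2.INTER_NEAREST))
    x,y=proj(d,[.606,.275,.11])[0].astype(int); cr=d['img'][y-40:y+40,x-40:x+40,::-1]; cv2.imwrite(f'pics/z_{c}_pot.png',cv2.resize(cr,(480,480),interpolation=cv2.INTER_NEAREST))
A=[[cv2.imread(f'pics/z_{c}_{k}.png') for k in('g','r','pot')] for c in('top','scene')]
cv2.imwrite('pics/zz.png',cv2.resize(np.vstack([np.hstack(a) for a in A]),(780,520),interpolation=cv2.INTER_AREA))
plan([.571,-.077,.15],-147)
E
```

```text
top g 69 [278.8 266.9] z70 [0.5154 0.0731 0.07  ] z32 [0.5189 0.0764] ang -151.8 [0.01  0.036]
top g 39 [289.9 262.9] z70 [0.5236 0.0489 0.07  ] z32 [0.5274 0.0514] ang -136.6 [0.013 0.014]
top g 37 [271.1 273.3] z70 [0.5019 0.09   0.07  ] z32 [0.505  0.0938] ang 51.5 [0.013 0.014]
top r 102 [347.3 239.8] z70 [ 0.5714 -0.0774  0.07  ] z32 [ 0.5766 -0.0787] ang -148.4 [0.013 0.038]
top r 49 [355.8 236.5] z70 [ 0.5782 -0.096   0.07  ] z32 [ 0.5836 -0.0979] ang 100.1 [0.015 0.016]
top r 39 [337.9 247.6] z70 [ 0.5546 -0.0564  0.07  ] z32 [ 0.5593 -0.057 ] ang 128.6 [0.013 0.014]
scene g 49 [315.9 217.4] z70 [0.5181 0.0718 0.07  ] z32 [0.472 0.114] ang -153.1 [0.011 0.036]
scene g 27 [311.9 239. ] z70 [0.5722 0.0124 0.07  ] z32 [0.5293 0.051 ] ang 153.8 [0.012 0.015]
scene r 75 [275.8 258.2] z70 [ 0.5758 -0.0795  0.07  ] z32 [ 0.5332 -0.0465] ang -149.5 [0.011 0.04 ]
scene r 50 [272.  281.4] z70 [ 0.6256 -0.1281  0.07  ] z32 [ 0.586 -0.098] ang 143.5 [0.015 0.016]
translation cm [-52.21   8.13 -38.13] twist deg [ -0.  -15.7   0. ]
```

View pics/zz.png

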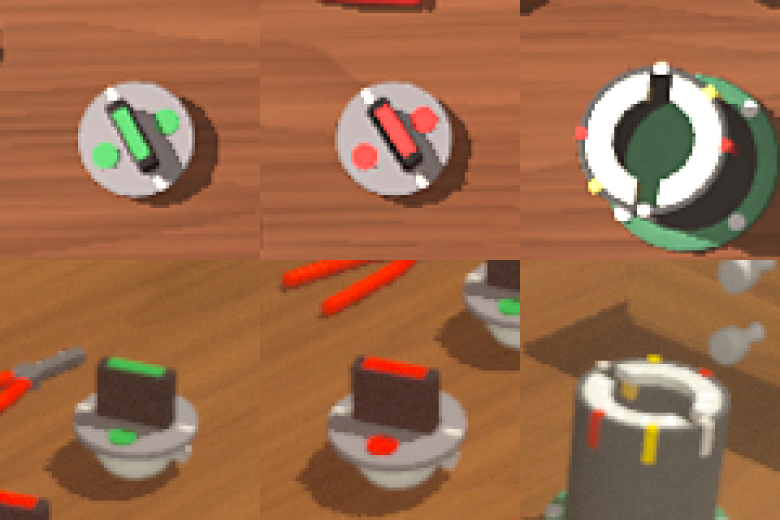

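Emit:
jog_arm:
  steps:
    - {"translation":[-5,0,-3.6],"twist":[0,-2,0]}
    - {"translation":[-10,0.5,-7.3],"twist":[0,-4,0]}
    - {"translation":[-15,1,-11],"twist":[0,-7,0]}
    - {"translation":[-20,1.5,-14.6],"twist":[0,-10,0]}
    - {"translation":[-25,2,-18.3],"twist":[0,-13,0]}
  claw: 0
  newtons: 60

```text
time_s: 2.48
eef_pos: [0.3714, -0.3458, 0.2114]
orientation: [-1.57, 0.0, -2.61]
contact_force: [1.3, -1.0, -0.6]
gripper_width: 0.0855
```

Run:
```python
from h import *
plan([.5715,-.0775,.19],-149.3)
```

```text
translation cm [-30.84   2.14 -13.  ] twist deg [-0.  -0.3 -0. ]
```

Emit:
jog_arm:
  steps:
    - {"translation":[-6,0.4,-2.5]}
    - {"translation":[-12,0.8,-5]}
    - {"translation":[-18,1.2,-7.5]}
    - {"translation":[-24,1.6,-10]}
    - {"translation":[-29,2,-12]}

```text
validation failed for argument at $.st...
```

Run:
```python
from h import *
d=r.camera('wrist'); cv2.imwrite('pics/w1.png',d['img'][:,:,::-1])
for col,P in(('r',[.5715,-.0775,.05]),):
    q=proj(d,P)[0]; print(q)
    for a,cc,px in blobs(mask(d['img'],col),q,250,60):
        for z in(.07,.032):
            w=plane(d,px,z); m=w.mean(0); e,v=np.linalg.eigh(np.cov((w-m)[:,:2].T)); print(a,cc.round(),z,m.round(4),np.degrees(np.arctan2(v[1,1],v[0,1])).round(1),(np.sqrt(e)*3.46).round(3))
for n in('lid_red_grip','lid_red_lugs'): print(n,[(q['conf'],np.round(q['position'],4)) for q in r.pinpoint('wrist',n)])
plan([.5715,-.0775,.19],-149.3)
```

```text
[ 106.19853776 -276.47477188]
lid_red_grip []
lid_red_lugs []
translation cm [-30.77   2.16 -12.84] twist deg [ 0. -0. -0.]
```

View pics/w1.png

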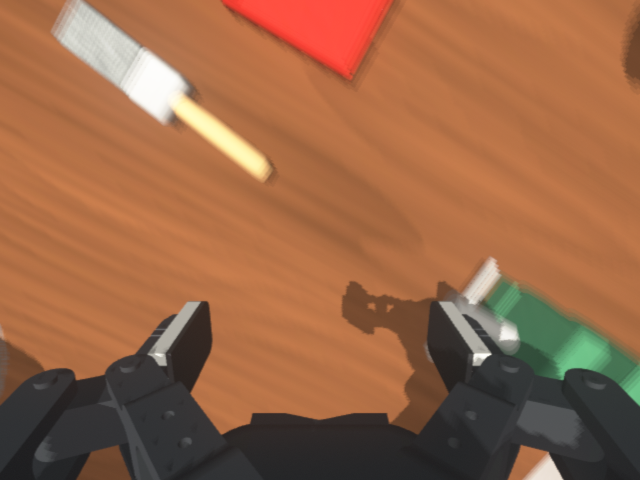

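The move was refused because the twist was left out of the rows. The picture shows the arm still short of the lids: brush at (150,90), tray at (310,20), vise at lower right. I'll send it again with twists.

Emit:
jog_arm:
  steps:
    - {"translation":[-6,0.4,-2.5],"twist":[0,0,0]}
    - {"translation":[-12,0.8,-5],"twist":[0,0,0]}
    - {"translation":[-18,1.2,-7.5],"twist":[0,0,0]}
    - {"translation":[-24,1.6,-10],"twist":[0,0,0]}
    - {"translation":[-28.5,2,-12],"twist":[0,0,0]}

```text
time_s: 3.25
eef_pos: [0.5568, -0.0992, 0.1913]
orientation: [-1.57, 0.0, -2.614]
contact_force: [1.1, -0.5, -0.0]
gripper_width: 0.0856
```

Run:
```python
from h import *
d=r.camera('wrist'); cv2.imwrite('pics/w2.png',d['img'][:,:,::-1])
for col,P in(('r',[.5715,-.0775,.05]),):
    q=proj(d,P)[0]; print(q)
    for a,cc,px in blobs(mask(d['img'],col),q,250,60):
        for z in(.07,.032):
            w=plane(d,px,z); m=w.mean(0); e,v=np.linalg.eigh(np.cov((w-m)[:,:2].T)); print(a,cc.round(),z,m.round(4),np.degrees(np.arctan2(v[1,1],v[0,1])).round(1),(np.sqrt(e)*3.46).round(3))
for n in('lid_red_grip','lid_red_lugs'): print(n,[(q['conf'],np.round(q['position'],4)) for q in r.pinpoint('wrist',n)])
plan([.5715,-.0775,.19],-149.3); print(r.state()['joints'])
```

```text
[304.9054434  194.30749571]
3699 [360.  47.] 0.07 [ 0.6763 -0.0601  0.07  ] 85.1 [0.022 0.063]
3699 [360.  47.] 0.032 [ 0.6845 -0.0597  0.032 ] 85.1 [0.025 0.072]
871 [303. 190.] 0.07 [ 0.5769 -0.0733  0.07  ] -147.0 [0.011 0.04 ]
871 [303. 190.] 0.032 [ 0.5708 -0.0749  0.032 ] -147.0 [0.013 0.046]
171 [331. 181.] 0.07 [ 0.5923 -0.0879  0.07  ] 114.8 [0.008 0.012]
171 [331. 181.] 0.032 [ 0.5885 -0.0916  0.032 ] 114.8 [0.009 0.014]
112 [274. 183.] 0.07 [ 0.5708 -0.0536  0.07  ] 141.4 [0.005 0.01 ]
112 [274. 183.] 0.032 [ 0.5638 -0.0523  0.032 ] 141.4 [0.006 0.012]
12385 [442. 289.] 0.07 [ 0.5632 -0.2054  0.07  ] 134.5 [0.086 0.113]
12385 [442. 289.] 0.032 [ 0.5552 -0.226   0.032 ] 134.5 [0.098 0.13 ]
2763 [115. 278.] 0.07 [0.4445 0.0174 0.07  ] 86.6 [0.047 0.071]
2763 [115. 278.] 0.032 [0.4194 0.0289 0.032 ] 86.6 [0.054 0.082]
lid_red_grip [(0.75, array([ 0.5714, -0.0796,  0.0567])), (0.66, array([0.5157, 0.0728, 0.0551])), (0.21, array([ 0.4035,  0.0796, -0.0023]))]
lid_red_lugs [(0.74, array([ 0.5758, -0.074 ,  0.0156]))]
translation cm [-2.29  0.08 -0.99] twist deg [ 0.  -0.2 -0. ]
[ 0.24263638  0.48217425 -0.23822915  1.7923521   0.14088587  0.88383156
 -1.09677276]
```

View pics/w2.png

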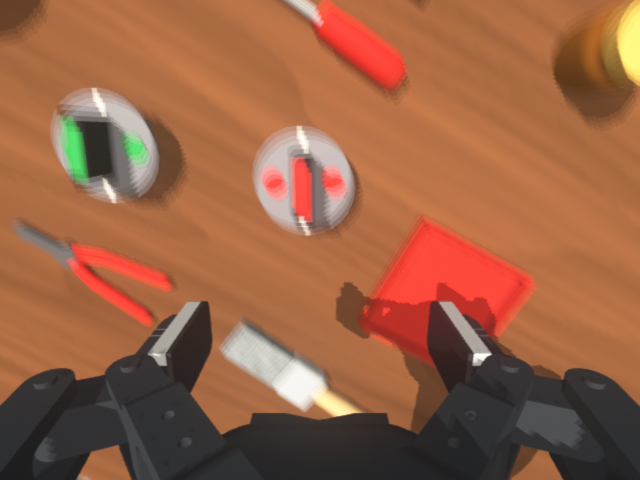

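Emit:
jog_arm:
  steps:
    - {"translation":[-1.1,2.5,-0.5],"twist":[0,0,0]}
    - {"translation":[-1.1,5,-0.5],"twist":[0,0,0]}
    - {"translation":[-1.1,5,-0.5],"twist":[0,0,0]}
    - {"translation":[-1.1,5,-0.5],"twist":[0,0,0]}

```text
time_s: 3.9
eef_pos: [0.5629, -0.091, 0.1422]
orientation: [-1.57, 0.0, -2.613]
contact_force: [-0.6, -0.4, 0.0]
gripper_width: 0.0856
```

```bash
cat > lk.py <<'E'
from h import *
import sys
name,col,P=sys.argv[1],sys.argv[2],[float(v) for v in sys.argv[3].split(',')]
d=r.camera('wrist'); cv2.imwrite(f'pics/{name}.png',d['img'][:,:,::-1])
q=proj(d,P)[0]; print(q)
for a,cc,px in blobs(mask(d['img'],col),q,150,60):
    for z in(.07,.032):
        w=plane(d,px,z); m=w.mean(0); e,v=np.linalg.eigh(np.cov((w-m)[:,:2].T)); print(a,cc.round(),z,m.round(4),np.degrees(np.arctan2(v[1,1],v[0,1])).round(1),(np.sqrt(e)*3.46).round(3))
print(r.state()['joints'].round(3),r.state()['eef_pos'])
E
python3 lk.py w3 r .5715,-.0775,.05
```

```text
[308.43577876 221.22690293]
1054 [309. 227.] 0.07 [ 0.573  -0.0774  0.07  ] -149.8 [0.011 0.037]
1054 [309. 227.] 0.032 [ 0.5638 -0.0815  0.032 ] -149.8 [0.013 0.043]
502 [344. 213.] 0.07 [ 0.5912 -0.0916  0.07  ] 61.8 [0.013 0.013]
502 [344. 213.] 0.032 [ 0.5852 -0.0982  0.032 ] 61.8 [0.015 0.016]
492 [276. 214.] 0.07 [ 0.5702 -0.0566  0.07  ] -168.6 [0.013 0.013]
492 [276. 214.] 0.032 [ 0.5605 -0.057   0.032 ] -168.6 [0.015 0.016]
2167 [420. 302.] 0.07 [ 0.5655 -0.1634  0.07  ] -179.2 [0.013 0.074]
2167 [420. 302.] 0.032 [ 0.555  -0.1827  0.032 ] -179.2 [0.016 0.087]
[ 0.218  0.552 -0.226  1.82   0.167  0.787 -1.136] [ 0.56302794 -0.0908315   0.14243051]
```

View pics/w3.png

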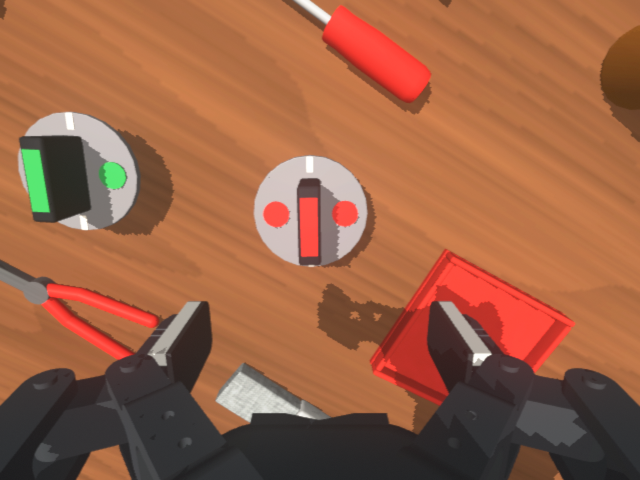

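Run:
```python
from h import *
plan([.5729,-.0775,.038],-149.5)
```

```text
translation cm [-1.52 10.44 -0.66] twist deg [-0.1 -0.2 -0.1]
```

Emit:
jog_arm:
  steps:
    - {"translation":[-1.5,2,-0.65],"twist":[0,0,0]}
    - {"translation":[-1.5,6,-0.65],"twist":[0,0,0]}
    - {"translation":[-1.5,9,-0.65],"twist":[0,0,0]}
    - {"translation":[-1.5,10.4,-0.65],"twist":[0,0,0]}
    - {"translation":[-1.5,10.4,-0.65],"twist":[0,0,0]}

```text
time_s: 4.58
eef_pos: [0.5724, -0.077, 0.0375]
orientation: [-1.571, -0.0, -2.612]
contact_force: [0.7, -0.1, 1.1]
gripper_width: 0.0853
```

Emit:
jog_arm:
  steps:
    - {"translation":[0,0,0],"twist":[0,0,0]}
    - {"translation":[0,0,0],"twist":[0,0,0]}
    - {"translation":[0,0,0],"twist":[0,0,0]}
    - {"translation":[0,0,0],"twist":[0,0,0]}
    - {"translation":[0,0,0],"twist":[0,0,0]}
  claw: 1
  newtons: 60

```text
time_s: 5.2
eef_pos: [0.5726, -0.0768, 0.0375]
orientation: [-1.571, 0.0, -2.612]
contact_force: [-0.3, -0.5, 3.8]
gripper_width: 0.0132
```

Run:
```python
from h import *
plan([.537,-.25,.0435],-149.5)
```

```text
translation cm [11.82 -0.6  13.15] twist deg [-0.  -0.2 -0. ]
```

Emit:
jog_arm:
  steps:
    - {"translation":[0,-2.5,0],"twist":[0,0,0]}
    - {"translation":[0,-6,0],"twist":[0,0,0]}
    - {"translation":[3.5,-7,4],"twist":[0,0,0]}
    - {"translation":[7.5,-7,8.5],"twist":[0,0,0]}
    - {"translation":[11.5,-7,12.8],"twist":[0,0,0]}

```text
time_s: 5.82
eef_pos: [0.5372, -0.247, 0.1074]
orientation: [-1.571, 0.0, -2.612]
contact_force: [0.9, -0.4, -1.4]
gripper_width: 0.013
```

Run:
```python
from h import *
d=r.camera('wrist'); cv2.imwrite('pics/w4.png',d['img'][:,:,::-1])
plan([.537,-.25,.0435],-149.5); print(r.state()['gripper_width'])
```

```text
translation cm [-0.6   6.36 -0.41] twist deg [-0.2 -0.6  0.2]
0.013223074191868012
```

View pics/w4.png

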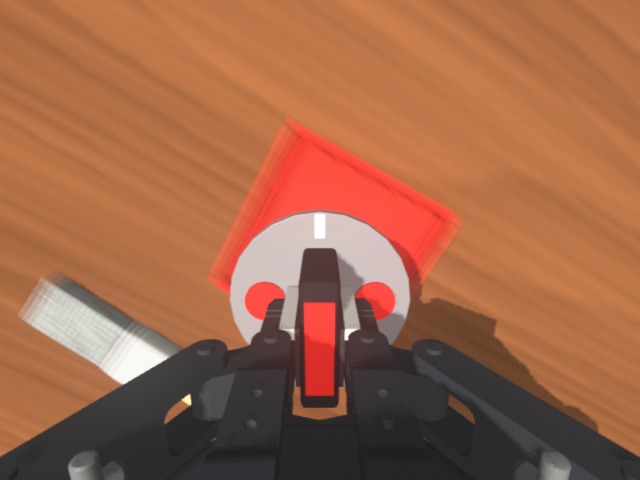

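Emit:
jog_arm:
  steps:
    - {"translation":[0.2,2,0.2],"twist":[0,0,0]}
    - {"translation":[0.3,4.5,0.3],"twist":[0,0,0]}
    - {"translation":[0.3,6,0.3],"twist":[0,0,0]}
    - {"translation":[0.3,6.4,0.3],"twist":[0,0,0]}
    - {"translation":[0.3,6.4,0.3],"twist":[0,0,0]}

```text
time_s: 6.5
eef_pos: [0.537, -0.2492, 0.0436]
orientation: [-1.571, 0.0, -2.612]
contact_force: [0.0, 0.7, -2.2]
gripper_width: 0.0132
```

Emit:
jog_arm:
  steps:
    - {"translation":[0,0.1,0],"twist":[0,0,0]}
    - {"translation":[0,0.15,0],"twist":[0,0,0]}
    - {"translation":[0,0.15,0],"twist":[0,0,0]}

```text
time_s: 6.88
eef_pos: [0.5371, -0.2495, 0.0425]
orientation: [-1.57, 0.001, -2.612]
contact_force: [-0.9, -0.2, 4.8]
gripper_width: 0.0133
```

Touching down now (force has gone up). Release and rise.

Emit:
jog_arm:
  steps:
    - {"translation":[0,0,0],"twist":[0,0,0]}
    - {"translation":[0,0,0],"twist":[0,0,0]}
    - {"translation":[0,0,0],"twist":[0,0,0]}
    - {"translation":[0,0,0],"twist":[0,0,0]}
    - {"translation":[0,0,0],"twist":[0,0,0]}
  claw: 0

```text
time_s: 7.5
eef_pos: [0.5367, -0.2494, 0.0418]
orientation: [-1.571, -0.0, -2.612]
contact_force: [0.6, -0.3, -0.4]
gripper_width: 0.0855
```

Emit:
jog_arm:
  steps:
    - {"translation":[0,-2,0],"twist":[0,0,0]}
    - {"translation":[0,-5,0],"twist":[0,0,0]}
    - {"translation":[0,-10,0],"twist":[0,0,0]}
    - {"translation":[0,-12,0],"twist":[0,0,0]}

```text
time_s: 8.0
eef_pos: [0.5377, -0.2498, 0.166]
orientation: [-1.567, 0.003, -2.612]
contact_force: [-0.2, -0.2, -0.7]
gripper_width: 0.0854
```

Run:
```python
from h import *
d=r.camera('wrist'); cv2.imwrite('pics/w5.png',d['img'][:,:,::-1])
d=r.camera('scene'); cv2.imwrite('pics/s5.png',cv2.resize(d['img'][200:400,60:300,::-1],(720,600)))
plan([.49,.065,.16],28)
print(r.state()['gripper_width'],r.state()['joints'].round(2))
```

```text
translation cm [-11.77   0.47 -29.6 ] twist deg [  -0.3 -177.7    0.3]
0.08574995196469082 [ 0.5   0.55 -0.24  1.74  0.16  0.86 -0.85]
```

View pics/w5.png

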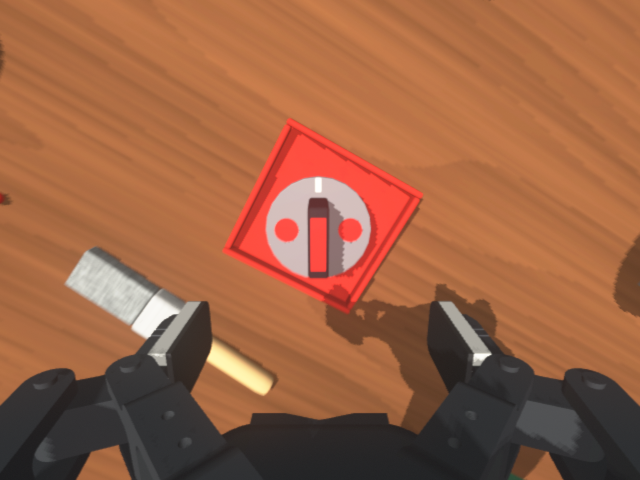

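View pics/s5.png

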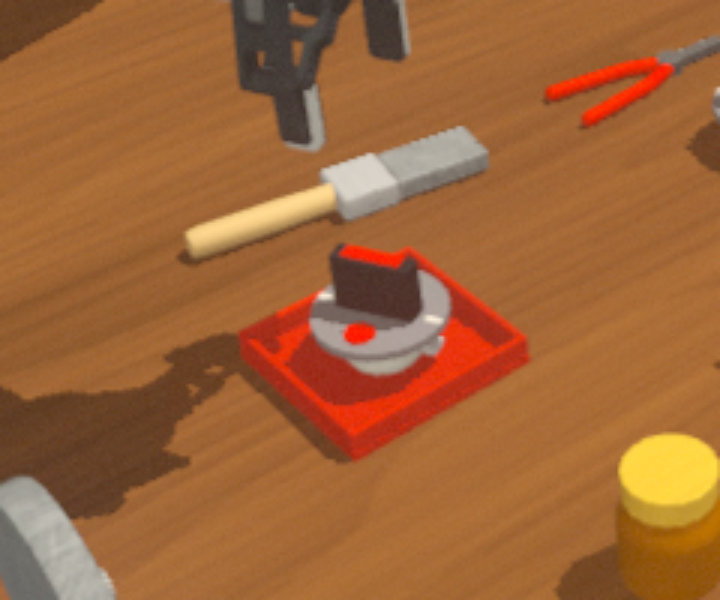

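Emit:
jog_arm:
  steps:
    - {"translation":[-2.5,0,-5],"twist":[0,-8,0]}
    - {"translation":[-5,0,-10],"twist":[0,-18,0]}
    - {"translation":[-7.5,0,-15],"twist":[0,-28,0]}
    - {"translation":[-10,0,-20],"twist":[0,-38,0]}
    - {"translation":[-12,0,-24],"twist":[0,-48,0]}

```text
time_s: 8.72
eef_pos: [0.5184, 0.0205, 0.1621]
orientation: [-1.571, 0.0, -1.767]
contact_force: [0.8, 0.3, 0.5]
gripper_width: 0.0853
```

Run:
```python
from h import *
plan([.5165,.073,.15],28)
print(r.state()['joints'].round(2))
```

```text
translation cm [-5.11  1.21 -1.21] twist deg [  -0.  -129.2    0. ]
[ 0.22  0.48 -0.49  1.93  0.31  0.81 -0.64]
```

Emit:
jog_arm:
  steps:
    - {"translation":[-2,0.3,-0.4],"twist":[0,-10,0]}
    - {"translation":[-4,0.6,-0.8],"twist":[0,-20,0]}
    - {"translation":[-5,1,-1.2],"twist":[0,-30,0]}
    - {"translation":[-5,1,-1.2],"twist":[0,-40,0]}
    - {"translation":[-5,1,-1.2],"twist":[0,-50,0]}

```text
time_s: 9.35
eef_pos: [0.5171, 0.0698, 0.1518]
orientation: [-1.571, -0.0, -0.895]
contact_force: [0.7, -0.2, -0.3]
gripper_width: 0.0853
```

Emit:
jog_arm:
  steps:
    - {"translation":[0,0,0],"twist":[0,-10,0]}
    - {"translation":[0,0,0],"twist":[0,-20,0]}
    - {"translation":[0,0,0],"twist":[0,-30,0]}
    - {"translation":[0,0,0],"twist":[0,-40,0]}
    - {"translation":[0,0,0],"twist":[0,-50,0]}

```text
time_s: 9.98
eef_pos: [0.5171, 0.0695, 0.1518]
orientation: [-1.571, 0.0, -0.023]
contact_force: [-0.8, 0.1, 0.4]
gripper_width: 0.0851
```

Run:
```python
from h import *
plan([.5165,.073,.15],28)
print(r.state()['joints'].round(2))
```

```text
translation cm [-0.07  0.18  0.35] twist deg [  0.  -29.3  -0. ]
[ 0.41  0.62 -0.92  1.91  0.62  0.92  0.74]
```

Emit:
jog_arm:
  steps:
    - {"translation":[0,0.2,0.3],"twist":[0,-10,0]}
    - {"translation":[0,0.2,0.3],"twist":[0,-20,0]}
    - {"translation":[0,0.2,0.3],"twist":[0,-29,0]}
    - {"translation":[0,0.2,0.3],"twist":[0,-29,0]}
    - {"translation":[0,0.2,0.3],"twist":[0,-29,0]}

```text
time_s: 10.6
eef_pos: [0.5174, 0.0726, 0.1498]
orientation: [-1.571, 0.0, 0.473]
contact_force: [-0.1, -0.5, -0.4]
gripper_width: 0.0855
```

```bash
python3 lk.py w6 g .5165,.073,.05
python3 - <<'E'
from h import *
print(r.state()['orientation']*57.2958)
E
```

```text
[319.61869779 238.48746386]
410 [286. 233.] 0.07 [0.5176 0.0499 0.07  ] -145.2 [0.012 0.013]
410 [286. 233.] 0.032 [0.5287 0.0517 0.032 ] -145.2 [0.014 0.015]
851 [319. 249.] 0.07 [0.5174 0.0731 0.07  ] -151.5 [0.01  0.036]
851 [319. 249.] 0.032 [0.5286 0.0788 0.032 ] -151.5 [0.012 0.042]
403 [352. 232.] 0.07 [0.4985 0.0864 0.07  ] 52.8 [0.012 0.013]
403 [352. 232.] 0.032 [0.5064 0.0944 0.032 ] 52.8 [0.014 0.015]
[ 0.471  0.673 -1.03   1.91   0.703  0.973  1.154] [0.51740159 0.07264774 0.14985721]
[-9.00143126e+01  5.81486652e-03  2.71684873e+01]
```

View pics/w6.png

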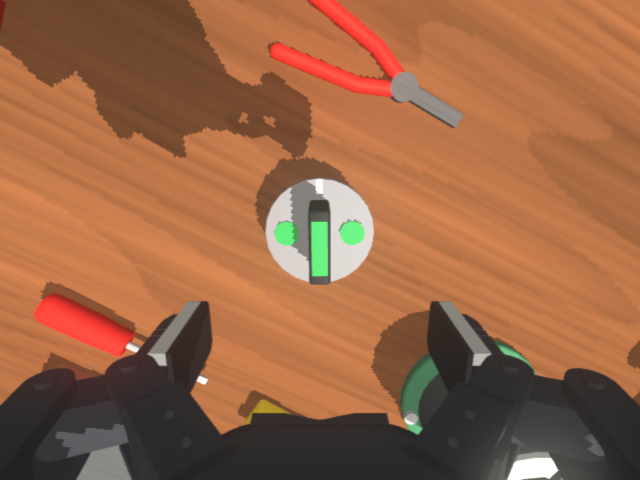

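Emit:
jog_arm:
  steps:
    - {"translation":[0,3,0.04],"twist":[0,-0.8,0]}
    - {"translation":[0,7,0.04],"twist":[0,-0.8,0]}
    - {"translation":[0,10,0.04],"twist":[0,-0.8,0]}
    - {"translation":[0,11.2,0.04],"twist":[0,-0.8,0]}
    - {"translation":[0,11.2,0.04],"twist":[0,-0.8,0]}

```text
time_s: 11.28
eef_pos: [0.5172, 0.0733, 0.0379]
orientation: [-1.571, 0.0, 0.491]
contact_force: [-0.5, -0.1, 1.0]
gripper_width: 0.0853
```

Emit:
jog_arm:
  steps:
    - {"translation":[0,0,0],"twist":[0,0,0]}
    - {"translation":[0,0,0],"twist":[0,0,0]}
    - {"translation":[0,0,0],"twist":[0,0,0]}
    - {"translation":[0,0,0],"twist":[0,0,0]}
    - {"translation":[0,0,0],"twist":[0,0,0]}
  claw: 1
  newtons: 100

```text
time_s: 11.9
eef_pos: [0.5174, 0.0731, 0.0382]
orientation: [-1.571, -0.0, 0.491]
contact_force: [-1.0, -1.7, 8.2]
gripper_width: 0.0128
```

Run:
```python
from h import *
print(r.state()['orientation']*57.2958, r.state()['eef_pos'], r.state()['joints'].round(2))
```

```text
[-9.00189057e+01 -1.75044926e-02  2.81435724e+01] [0.51742435 0.07307659 0.0381651 ] [ 0.37  0.83 -0.88  1.97  0.91  0.8   1.01]
```

Emit:
jog_arm:
  steps:
    - {"translation":[0,-3,0],"twist":[0,0,0]}
    - {"translation":[0,-9,0],"twist":[0,0,0]}
    - {"translation":[0,-15,0],"twist":[0,5,0]}
    - {"translation":[0,-20,0],"twist":[0,15,0]}
    - {"translation":[0,-20,0],"twist":[0,25,0]}

```text
time_s: 12.52
eef_pos: [0.5185, 0.0735, 0.2411]
orientation: [-1.571, -0.005, 0.049]
contact_force: [-0.1, 0.4, -2.8]
gripper_width: 0.0129
```

Run:
```python
from h import *
plan([.70,.265,.24],-5)
print(r.state()['gripper_width'], r.state()['joints'].round(2))
```

```text
translation cm [19.06  0.21 18.24] twist deg [-0.   7.8  0.3]
0.012859069942334633 [ 0.49  0.52 -1.02  1.82  0.5   1.08  0.9 ]
```

Emit:
jog_arm:
  steps:
    - {"translation":[4,0,4],"twist":[0,4,0]}
    - {"translation":[8,0,8],"twist":[0,8,0]}
    - {"translation":[12.5,0,12],"twist":[0,8,0]}
    - {"translation":[16.5,0,16],"twist":[0,8,0]}
    - {"translation":[19,0,18.3],"twist":[0,8,0]}

```text
time_s: 13.15
eef_pos: [0.6974, 0.2687, 0.2369]
orientation: [-1.57, 0.001, -0.083]
contact_force: [-0.3, -0.5, -2.0]
gripper_width: 0.0126
```

Emit:
jog_arm:
  steps:
    - {"translation":[0,0,0],"twist":[0,0,0]}
    - {"translation":[0,0,0],"twist":[0,0,0]}
    - {"translation":[0,0,0],"twist":[0,0,0]}

```text
time_s: 13.52
eef_pos: [0.6969, 0.2651, 0.2381]
orientation: [-1.571, -0.0, -0.086]
contact_force: [0.4, 0.0, -1.7]
gripper_width: 0.0126
```

Run:
```python
from h import *
import pickle
d=r.camera('wrist'); cv2.imwrite('pics/w7.png',d['img'][:,:,::-1]); pickle.dump(d,open('w7.pkl','wb'))
for n in('pot_mouth','half_mark','lock_mark','lid_green_lugs','lid_green_grip'): print(n,[(round(float(q['conf']),2),np.round(q['position'],4)) for q in r.pinpoint('wrist',n)])
s=r.state();print(s['eef_pos'],s['orientation']*57.2958,s['joints'].round(2),s['time_s'])
```

```text
pot_mouth [(0.68, array([0.6047, 0.2755, 0.1063]))]
half_mark [(0.95, array([0.6371, 0.2396, 0.1118]))]
lock_mark [(0.81, array([0.5998, 0.2289, 0.1123]))]
lid_green_lugs [(0.63, array([ 0.7164,  0.1312, -0.0008]))]
lid_green_grip [(0.92, array([0.6962, 0.2626, 0.2591]))]
[0.69697709 0.26586621 0.23797336] [-9.00026964e+01 -1.21044316e-02 -4.87089515e+00] [-0.03  0.84 -0.85  1.18  0.61  1.37  0.67] 13.825
```

View pics/w7.png

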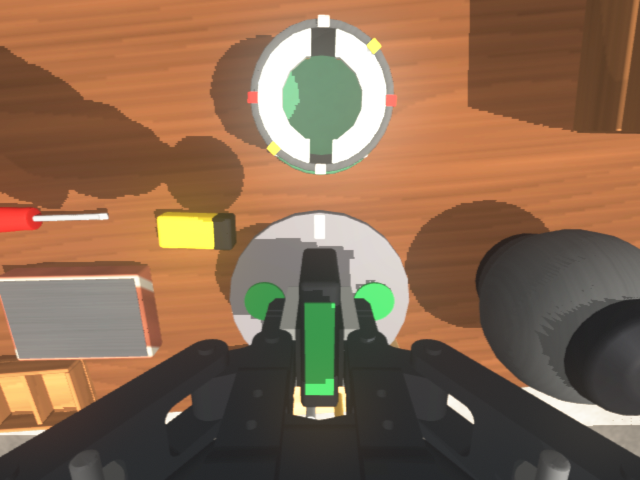

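Run:
```python
from h import *
import pickle
d=pickle.load(open('w7.pkl','rb')); img=d['img']
for col in 'yr':
    for a,cc,px in blobs(mask(img,col),(322,97),95,15):
        w=plane(d,cc,.110)[0]; print(col,a,cc.round(1),w.round(4))
# white marks
h=cv2.cvtColor(img,cv2.COLOR_RGB2HSV); m=((h[...,1]<40)&(h[...,2]>180))
# seat ring white: region, fit via area
for a,cc,px in blobs(m,(322,97),95,10): print('w',a,cc.round(1),plane(d,cc,.110)[0].round(4),px.min(0),px.max(0))
cr=img[0:190,225:420,::-1]; cv2.imwrite('pics/w7z.png',cv2.resize(cr,None,fx=3,fy=3,interpolation=cv2.INTER_NEAREST))
# lines through opposite
```

```text
y 16 [269.4 150.4] [0.636  0.2348 0.11  ]
r 60 [250.   97.3] [0.5996 0.2259 0.11  ]
w 145 [323.1  20.8] [0.5573 0.2798 0.11  ] [317  15] [329  26]
w 3814 [282.9  93.9] [0.5993 0.2486 0.11  ] [257  28] [310 163]
w 3714 [360.3  95.7] [0.605  0.3015 0.11  ] [332  28] [386 163]
w 118 [320.2 168.3] [0.6517 0.2699 0.11  ] [315 163] [326 173]
```

View pics/w7z.png

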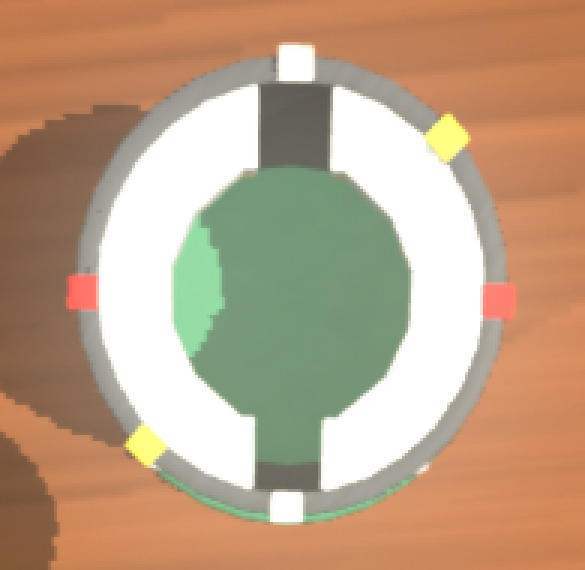

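Run:
```python
from h import *
import pickle
d=pickle.load(open('w7.pkl','rb'))
n=['w','w2','r','r2','y','y2']; px=[(323.1,20.8),(320.2,168.3),(252.3,97.3),(391.3,100.3),(374,45.7),(273.7,148)]
w=plane(d,px,.110)[:,:2]; print(dict(zip(n,w.round(4).tolist())))
for a,b,o in((0,1,0),(2,3,90),(4,5,45)):
    v=w[b]-w[a]; print('mid',((w[a]+w[b])/2).round(4),'len',np.linalg.norm(v).round(4),'ang',(np.degrees(np.arctan2(v[1],v[0]))+o).round(1))
p=np.array([.69697709,.26586621,.23797]); yaw=np.radians(-4.87)
x=np.array([np.cos(yaw),np.sin(yaw),0]); y=np.array([-x[1],x[0],0]); 
und=p[2]-.0381
c=p*[1,1,0]+np.array([0,0,und])
for lab,q in(('mark',c-x*.037+[0,0,.032]),('dotL',c-y*.024+[0,0,.032]),('dotR',c+y*.024+[0,0,.032]),('bar end top -x',c-x*.025+[0,0,.07]),('bar end top +x',c+x*.025+[0,0,.07])): print(lab,proj(d,q)[0].round(1))
for a,cc,pp in blobs(mask(d['img'],'g'),(320,310),120,50): print(a,cc)
```

```text
{'w': [0.5573, 0.2798], 'w2': [0.6517, 0.2699], 'r': [0.5997, 0.2274], 'r2': [0.6098, 0.3226], 'y': [0.5748, 0.3122], 'y2': [0.6347, 0.238]}
mid [0.6045 0.2749] len 0.0949 ang -6.0
mid [0.6048 0.275 ] len 0.0957 ang 174.0
mid [0.6047 0.2751] len 0.0953 ang -6.1
mark [320.5 219.4]
dotL [266.4 300.5]
dotR [374.5 300.5]
bar end top -x [320.9 282.9]
bar end top +x [320.7 409.5]
840 [261.15714286 298.51071429]
854 [376.68384075 298.54332553]
2665 [319.23489681 347.94258912]
```

Run:
```python
from h import *
plan([.6047,.275,.165],-6)
```

```text
translation cm [-9.27  7.3   0.13] twist deg [0.  1.1 0. ]
```

Emit:
jog_arm:
  steps:
    - {"translation":[-4,1,0.05],"twist":[0,1.1,0]}
    - {"translation":[-8,3,0.1],"twist":[0,1.1,0]}
    - {"translation":[-9.3,6,0.1],"twist":[0,1.1,0]}
    - {"translation":[-9.3,7.3,0.1],"twist":[0,1.1,0]}
    - {"translation":[-9.3,7.3,0.1],"twist":[0,1.1,0]}

```text
time_s: 14.45
eef_pos: [0.605, 0.2747, 0.1644]
orientation: [-1.571, 0.001, -0.105]
contact_force: [0.2, 0.3, -1.3]
gripper_width: 0.0125
```

Run:
```python
from h import *
plan([.6047,.275,.121],-6)
d=r.camera('wrist'); cv2.imwrite('pics/w8.png',d['img'][:,:,::-1]);d=r.camera('scene'); cv2.imwrite('pics/s8.png',cv2.resize(d['img'][130:270,330:490,::-1],(640,560)))
s=r.state();print(s['eef_pos'],s['orientation']*57.2958,s['contact_force'],s['torque'])
```

```text
translation cm [-0.03  4.34  0.03] twist deg [ 0.  0. -0.]
[0.6052862  0.27528251 0.16554166] [-8.99540929e+01 -3.68182825e-02 -5.99932290e+00] [-0.19190633  1.3210598  -1.19667923] [-0.04755029  0.00335341  0.04124703]
```

View pics/w8.png

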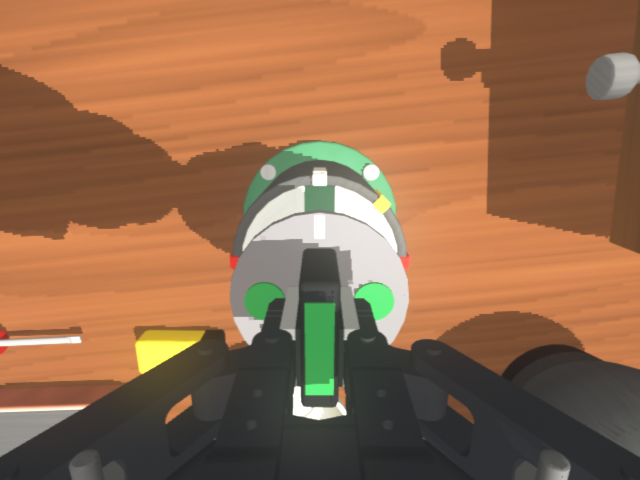

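View pics/s8.png

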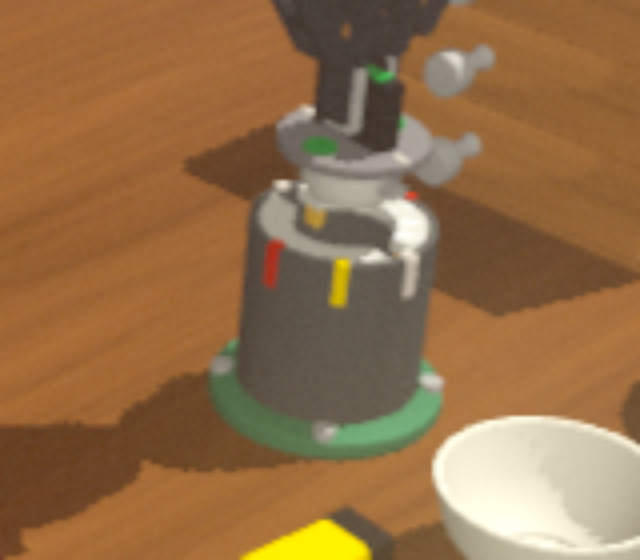

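Emit:
jog_arm:
  steps:
    - {"translation":[0,1.2,0],"twist":[0,0,0]}
    - {"translation":[0,2.2,0],"twist":[0,0,0]}
    - {"translation":[0,2.8,0],"twist":[0,0,0]}
    - {"translation":[0,3.2,0],"twist":[0,0,0]}
    - {"translation":[0,3.2,0],"twist":[0,0,0]}

```text
time_s: 15.18
eef_pos: [0.6043, 0.2751, 0.1326]
orientation: [-1.571, 0.0, -0.104]
contact_force: [0.4, 0.5, -1.6]
gripper_width: 0.0126
```

Emit:
jog_arm:
  steps:
    - {"translation":[0,0.4,0],"twist":[0,0,0]}
    - {"translation":[0,0.7,0],"twist":[0,0,0]}
    - {"translation":[0,1.0,0],"twist":[0,0,0]}
    - {"translation":[0,1.15,0],"twist":[0,0,0]}
    - {"translation":[0,1.15,0],"twist":[0,0,0]}

```text
time_s: 15.8
eef_pos: [0.6044, 0.2751, 0.1213]
orientation: [-1.571, -0.0, -0.104]
contact_force: [-0.1, 0.1, -1.8]
gripper_width: 0.0128
```

Emit:
jog_arm:
  steps:
    - {"translation":[0,0.06,0],"twist":[0,0,0]}
    - {"translation":[0,0.12,0],"twist":[0,0,0]}
    - {"translation":[0,0.12,0],"twist":[0,0,0]}

```text
time_s: 16.18
eef_pos: [0.6044, 0.2751, 0.1212]
orientation: [-1.571, -0.001, -0.104]
contact_force: [-5.0, -4.9, 15.9]
gripper_width: 0.0127
```

Emit:
jog_arm:
  steps:
    - {"translation":[0,-0.03,0],"twist":[0,3,0]}
    - {"translation":[0,-0.03,0],"twist":[0,7,0]}
    - {"translation":[0,-0.03,0],"twist":[0,12,0]}
    - {"translation":[0,-0.03,0],"twist":[0,17,0]}
    - {"translation":[0,-0.03,0],"twist":[0,22,0]}

```text
time_s: 16.8
eef_pos: [0.6048, 0.2754, 0.1212]
orientation: [-1.57, -0.001, -0.491]
contact_force: [-0.2, -1.7, 7.5]
gripper_width: 0.0128
```

Run:
```python
from h import *
d=r.camera('wrist'); cv2.imwrite('pics/w9.png',d['img'][:,:,::-1]);d=r.camera('scene'); cv2.imwrite('pics/s9.png',cv2.resize(d['img'][130:270,330:490,::-1],(640,560)))
s=r.state();print(s['eef_pos'],s['orientation']*57.2958,s['contact_force'],s['torque'],s['joints'].round(2))
```

```text
[0.6048075  0.27541738 0.12123454] [-8.99377082e+01 -6.10568789e-02 -2.81088286e+01] [-0.48740383 -0.49949682  6.65666293] [-0.10082601  0.05633831 -0.06115429] [-0.07  0.81 -0.74  1.55  0.61  1.02  0.1 ]
```

View pics/w9.png

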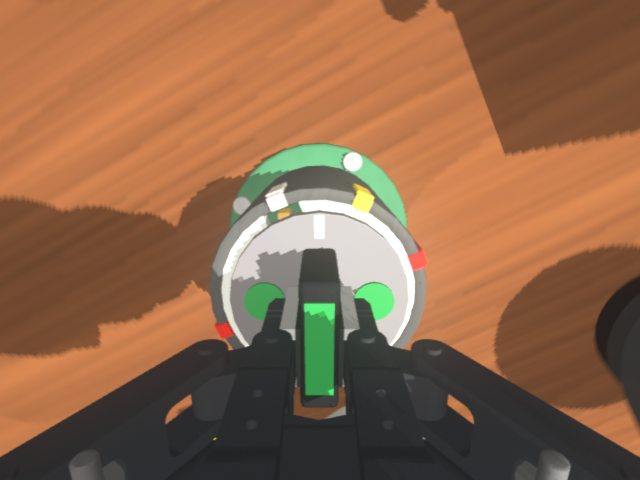

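View pics/s9.png

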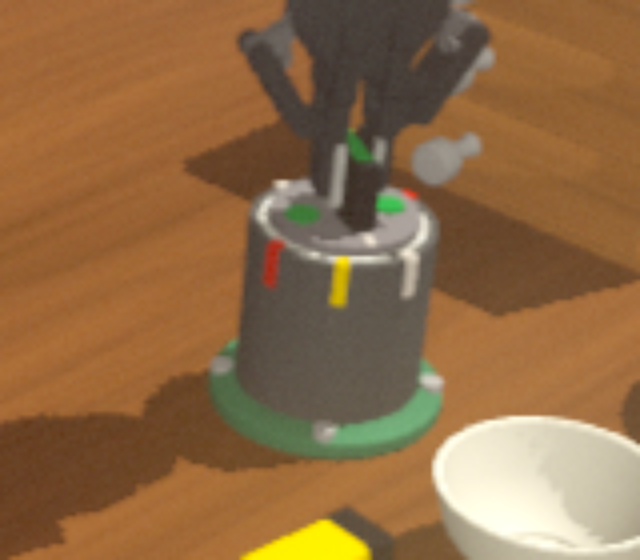

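Emit:
jog_arm:
  steps:
    - {"translation":[0,0,0],"twist":[0,5,0]}
    - {"translation":[0,0,0],"twist":[0,11,0]}
    - {"translation":[0,0,0],"twist":[0,17,0]}
    - {"translation":[0,0,0],"twist":[0,21,0]}
    - {"translation":[0,0,0],"twist":[0,22.9,0]}

```text
time_s: 17.52
eef_pos: [0.6046, 0.2754, 0.1212]
orientation: [-1.57, -0.0, -0.889]
contact_force: [-2.4, -2.3, 8.5]
gripper_width: 0.0125
```

Emit:
jog_arm:
  steps:
    - {"translation":[0,0,0],"twist":[0,0,0]}
    - {"translation":[0,0,0],"twist":[0,0,0]}
    - {"translation":[0,0,0],"twist":[0,0,0]}

```text
time_s: 17.9
eef_pos: [0.6046, 0.2754, 0.1212]
orientation: [-1.57, -0.0, -0.888]
contact_force: [-3.3, -2.1, 8.0]
gripper_width: 0.0129
```

Run:
```python
from h import *
d=r.camera('wrist'); cv2.imwrite('pics/w10.png',d['img'][:,:,::-1])
for a,cc,pp in blobs(mask(d['img'],'g'),(320,310),120,50): print('g',a,cc.round(1))
for a,cc,pp in blobs(mask(d['img'],'y'),(320,200),60,15): print('y',a,cc.round(1))
t=r.camera('scene'); cv2.imwrite('pics/s10.png',cv2.resize(t['img'][130:270,330:490,::-1],(640,560)))
cv2.imwrite('pics/s10f.png',t['img'][:,:,::-1])
s=r.state();print(s['time_s'],s['eef_pos'],s['orientation']*57.2958,s['contact_force'],s['torque'],s['gripper_width'])
```

```text
g 830 [260.6 298.5]
g 827 [376.8 298.8]
g 2736 [318.9 347.8]
y 197 [318.8 183.8]
18.0 [0.60456339 0.27540228 0.12121708] [-8.99445822e+01 -1.14212082e-02 -5.08516234e+01] [-2.95842979 -1.36292107  9.74362203] [-0.28531649  0.4947611  -0.05089467] 0.012832882110189806
```

View pics/w10.png

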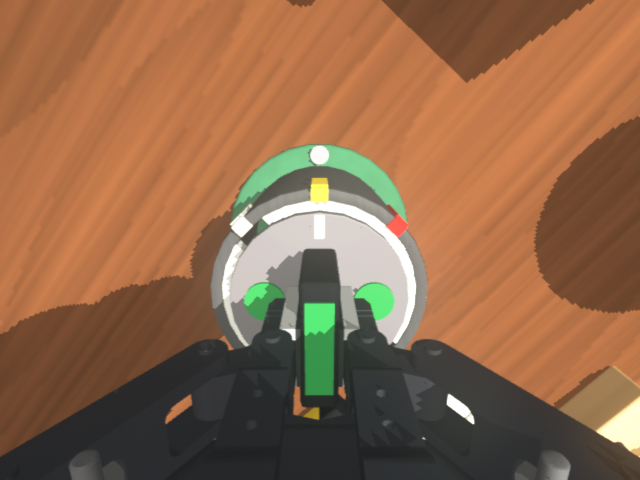

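View pics/s10.png

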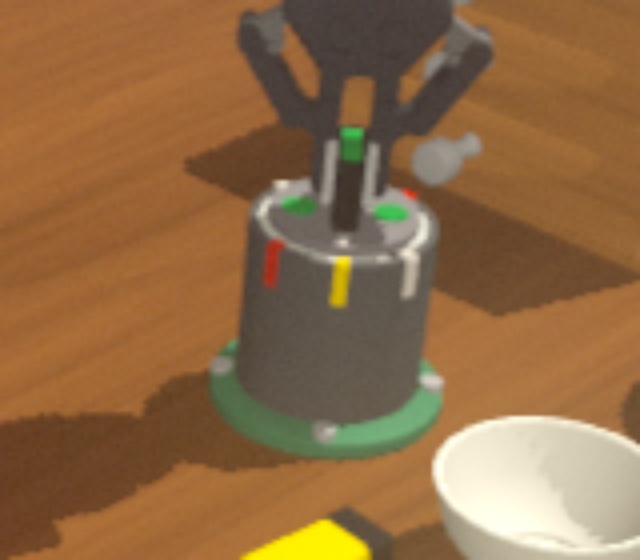

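View pics/s10f.png

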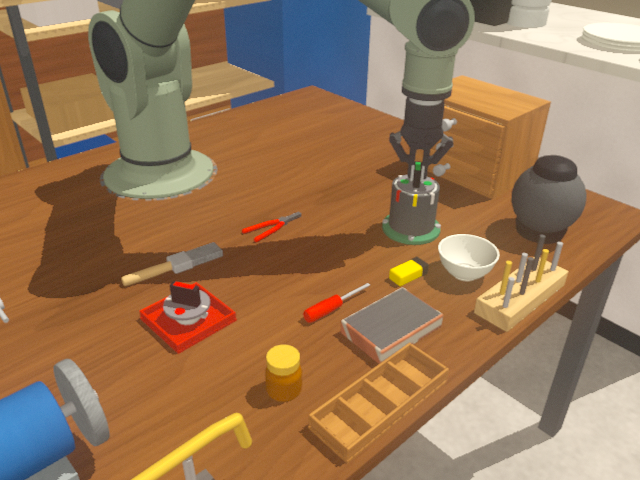

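Run:
```python
from h import *
print(r.hand_in())
```

```text
the job is handed in; nothing more can be done
None
```

I finished both steps in the order asked and handed the job in at about 18 s of the 64 s allowed.

- **Red lid:** It stands upright on the floor of the reject tray and is released. I confirmed this in the wrist and scene pictures.
- **Green lid:** I put it through the slots at the white marks and pressed it home. The tool stopped at a height of 0.1212 m, which is what a fully seated lid should give.
- **Twist:** I then turned the lid clockwise to a tool yaw of −50.9°. The measured half-way direction is −51.0 to −51.1°, so it is within about 0.2° and about 25° short of where the lock starts. In the last wrist picture the handle (column 319), the lid mark (320) and the yellow mark (319) line up.
- **Holding at hand-in:** The gripper was closed on the bar at 12.8 mm with a 100 N grip. It was pressing the lid down with 8–10 N.
- **Other objects:** The last scene picture shows the other items where they were at the start; I judged this by eye and did not measure it.

One move call was refused because I had left out the twist values; the arm did not move, and I sent it again. No check failed. The one number that did not match was the gripper's opening, 12.8 mm against the 14 mm given for the bar; both lids still held firmly.

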